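# Lock the encoder test stand's drum at its zero

## Robot

A 7-joint arm with a two-finger parallel gripper is mounted at the origin on a cart in front of the work surface, level with it; the furniture and walls round the work are solid. World frame = base frame: x ahead of the robot, y to its left, z up, the work surface at z = 0. Lengths are in m, angles in rad, forces in N, time in s.
With the tool pointing down it reaches from about 0.4 to 0.85 m from the base axis. Payload 10.4 kg.
Tool frame: the origin (TCP) lies at the very end of the fingers, on their centre line; the grasp point (between the pads) lies 19 mm behind it (ctrl.hold_point_z is the distance from the TCP to the grasp point, in m); z points along the fingers, y is the line along which they close (so a half turn about z gives the same grasp; the last joint's range is limited). The gripper opens to 85 mm and grips with 20 to 120 N. Pads are 22 mm wide; open, the fingers measure 114 mm over their backs; the gripper's body (76 mm by 85 mm) begins 54 mm behind the grasp point. The pads swing forward as they close: fully open they stand 13 mm farther back than shut.
Start: joints at [-1.156, 0.332, -0.065, 1.46, 0.022, 1.35, -0.088], TCP at [0.265, 0.566, 0.231] pointing down, gripper open.
Joint ranges: [-2.6, 2.6], [-0.5, 2.12], [-1.47, 1.34], [0.16, 2.42], [-1.27, 4.41], [0.06, 2.06], [-2.6, 2.6]. Speed limits (rad/s): [2.22, 2.22, 2.79, 2.79, 3.14, 3.14, 3.14].

## Interface

Orientations are given as a unit quaternion [w, x, y, z].
In Python, from rig import ctrl gives the robot as it stands.
- The arm moves only by the tool move_arm, never from a script. Its arguments are lists of equal length, an entry for each row: "fingers": the opening, from 0 (shut) to 1 (fully open); "travel": the shift along the tool's x, y, z in cm, a list of three; "twist": the turn about the tool's z in rad. In form: {"fingers": [fingers, ...], "travel": [[x, y, z], ...], "twist": [twist, ...]}. A call has 1 to 8 rows; each row shifts and turns the commanded pose from where the row before left it, along the tool's axes as they then stand; what a row does not reach is not made up. A row lasts 1/10 s, in which the tool goes at most 50 mm and 8.59 degrees, less where a joint would pass 70% of its speed; a pose out of reach is approached as far as the arm can. A call with a gripper value outside its range is refused whole. The fingers move at their own pace and stop on an object; "squeeze" is the grip in N (left out, the last holds). Time passes only in rows, so rows that do not move let the fingers close. It gives the time, the measured TCP pose, the force, the opening and the grip force at its end, in the units of the state.
- ctrl.read_state(): the state, without advancing time (a new reading comes with each control period).
- ctrl.snapshot(name): name is "scene" or "top" or "wrist"; returns a dict with "image" (384x512x3 uint8, red, green, blue), "fovy" (degrees; the focal length in pixels is half the picture's height over the tangent of half this angle, whatever the lens; pixels are square), "cx", "cy" (the principal point, pixels), "distortion" ([k1, k2, p1, p2, k3] as OpenCV has them; the pictures are not rectified), "R" (3x3) and "t" (3): a world point X has camera coordinates R X + t; the wrist camera has in their place "mount" (4x4, takes a point from camera to tool coordinates, whose origin is the TCP and whose axes are the flange's). Camera axes: x right, y down, z forward; pixel columns grow to the right and rows downward; lengths in m; the calibration is good to about 2 mm. A picture is of the moment at which its call begins: read the wrist's pose just before it. There is no depth.
- ctrl.hand_in(): hands the job in; it is judged then, once.
The state is a dict: "time": time; "joint_pos": joint angles; "qvel": joint speeds; "joint_efforts": joint torques, N m; "tcp_pos": TCP position; "eef_rot": TCP orientation; "ft_force": force on the tool from outside, world axes, zero at the start; "moment": the same for the moment, N m; "opening": finger opening in m; "grip_force": force on a finger pad.
Only numpy, scipy, OpenCV 4.12 (cv2) and the standard library are available. Lean on these libraries where they do the work, as an engineer would, in place of code of your own. Each camera call takes 0.05 s, during which the arm holds its last target. There are 200 camera calls.

## Task

Lock the test stand's rubber drum at zero for the encoder work: take the locking pin from the drilled block and put it nose down into the guide bush on the stand, where it rides on the index ring hidden inside; then, with light fingertip pressure on the top of the rubber drum, draw the drum slowly towards the bench's front edge, stroke by stroke, until the ring's slot comes under the pin and the pin drops in. See that the pin is fully home, collar down on the bush, and leave it there; press only lightly on the stand and its drum (never more than 18 N, for the encoder's bearings) and leave the loose parts around it alone.

Things in the scene. Friction and masses are not known exactly. Their poses are not given: they have to be found in the camera images.
- stand: encoder test stand fixed to the bench, steel base plate 136 x 176 x 12 mm. Origin on the bench under the drum's axle; x points away from the bench's front edge, y along the axle, z up. Grey round-topped housing at y = -46 to -10 mm, 124 mm high; black encoder behind it to y = -86 mm, 95 mm high; bearing pedestal at y = 74 to 86 mm, 85 mm high. The robot's contact with it must stay under 18 N
- axle (a point): on the axle (along the stand's y), 66 mm above the bench, in the middle of the black rubber drum, which spans 36 mm to either side of it and has 50 mm radius. The drum turns without limit, bearing friction 0.03 N m. It may be touched with under 18 N
- index_ring (a point): on the axle, in the middle of the index ring (50 mm radius), which turns with the drum, hidden in the housing under the bush. It has one slot 13 mm wide and 18 mm deep, chamfered. At the start the slot lies on the far (+x) side, 0.9 to 2.3 rad past the top: it comes to the top as the drum's top is drawn towards the stand's -x. Slot under the bush = zero position
- bush_mouth (a point): centre of the guide bush's mouth, on the bush's top face, 150 mm above the bench; axes as the stand's. Steel bush of 27 mm outer diameter, rising 25 mm above the housing, with an upright bore of 11.6 mm that leads down to the ring's top 34 mm below the mouth
- drum_crown (a point): nominal highest point of the rubber drum, half-way along it, 116 mm above the bench: the place for the fingertip. The worn tread runs out of true: its real height is anywhere within 4 mm of this and changes as the drum turns, so the pressure must be felt. Rubber grips well: 4 to 8 N of pressure turns the drum well; below 60 mm/s the pin still drops into the slot
- pin_head (a point): centre of the locking pin's head, half-way up it. Dark steel head, a cylinder of 22 mm diameter and 26 mm height; z axis along the pin, pointing from nose to head. At the start the pin stands upright in its block, head centre 70 mm above the bench. The pin weighs about 70 g
- pin_collar (a point): centre of the underside of the pin's head, 13 mm below the head's centre. Below it is the steel shank, 10 mm in diameter and 50 mm long, with a hemispherical nose. Fully home, this point lies at the bush's mouth; riding on the ring, it stands 16 mm above it
- pin_block: fixed aluminium block 40 x 92 x 45 mm; origin at the centre of its underside, its length along its y axis. The pin stands in an 11 mm bore, 38 mm deep, 24 mm from the origin towards -y, with its collar 12 mm above the block's top; a short spare with a flat 17 mm head 8 mm high sits 26 mm from the origin towards +y and stays there
- relay_a: black relay 16 x 34 x 24 mm lying on the bench, loose; to be left alone
- cap_can: black capacitor can 31 x 47 x 32 mm on the bench, loose; to be left alone
- plug_green: terminal plug 15 x 30 x 16 mm on the bench, loose; to be left alone
- clip_black: black crocodile clip 15 x 51 x 11 mm on the bench, loose; to be left alone

How it is judged:
On the way:
1. the pin's shank stands in the guide bush, not yet home (horizontal distance between pin_collar and bush_mouth below 0.004 m and z of pin_collar in the frame of bush_mouth between 0.006 and 0.025 m), for 0.2 s.
At the end, for the whole second after the job is handed in: The locking pin is fully home in the guide bush and the hidden ring's slot: its collar lies on the bush's mouth within 2.5 mm in height and 4 mm sideways, the pin upright within 0.1 rad (z of pin_collar in the frame of bush_mouth below 0.0025 m and horizontal distance between pin_collar and bush_mouth below 0.004 m and angle between pin_head's own z axis and vertical below 0.1 rad); the robot touches nothing.
It fails at once if the robot presses on the stand or its drum with more than 18 N (contact force between any of the fingers, the arm and stand above 18 N).
It fails at once if a loose bystander is moved by more than 20 mm (distance of any of relay_a, cap_can, plug_green, clip_black from where it was at the start of the episode above 0.02 m).
It also fails if it takes over 72 s, if anything falls off the work surface, if the arm or the gripper's body presses on something with over 40 N, if the wrist force passes 120 N, or if a joint passes its speed limit or range.

## Working session

There is one attempt and no reset: what is moved stays moved. The work goes in short steps, Python scripts to look and compute and a tool call to move; the robot and the scene stay as the last step left them, time stands still between calls to the robot, and variables do not carry over. Pictures are saved under pics/ and viewed, at most 10 in all, crops included, and the job is handed in when it is done.

Besides the shell and the picture viewer there is one more tool, called as name(argument=value, ...), one argument or row to a line, values as JSON. move_arm: Moves the arm, as the interface text tells. Its arguments: {"type":"object","properties":{"fingers":{"type":"array"},"travel":{"type":"array"},"twist":{"type":"array"},"squeeze":{"type":"number"}},"required":["fingers","travel","twist"]}

```bash
mkdir -p pics
cat > h.py <<'E'
import numpy as np, cv2
from rig import ctrl
from scipy.spatial.transform import Rotation as Rn
def cam(s, st=None):
    f=192/np.tan(np.radians(s['fovy'])/2)
    K=np.array([[f,0,s['cx']],[0,f,s['cy']],[0,0,1]])
    if 'R' in s and s['R'] is not None: R=np.array(s['R']);t=np.array(s['t'])
    else:
        M=np.array(s['mount']); q=st['eef_rot']
        T=np.eye(4);T[:3,:3]=Rn.from_quat([q[1],q[2],q[3],q[0]]).as_matrix();T[:3,3]=st['tcp_pos']
        W=np.linalg.inv(T@M);R=W[:3,:3];t=W[:3,3]
    return K,np.array(s['distortion'],float),R,t
def ray(c,uv):
    K,D,R,t=c
    p=cv2.undistortPoints(np.array(uv,float).reshape(-1,1,2),K,D)[:,0]
    d=np.c_[p,np.ones(len(p))]@R
    return -R.T@t,d
def onz(c,uv,z):
    o,d=ray(c,uv); return o+d*((z-o[2])/d[:,2])[:,None]
def proj(c,X):
    K,D,R,t=c
    return cv2.projectPoints(np.array(X,float).reshape(-1,1,3),cv2.Rodrigues(R)[0],t,K,D)[0][:,0]
def snap(n,fn=None):
    st=ctrl.read_state(); s=ctrl.snapshot(n); im=cv2.cvtColor(s['image'],cv2.COLOR_RGB2BGR)
    if fn: cv2.imwrite('pics/'+fn,im)
    return cam(s,st),im,st
E
python3 - <<'E'
from h import *
np.set_printoptions(precision=4,suppress=True)
a=snap('scene','scene1.png');b=snap('top','top1.png');
print(b[2]);
for c in(a[0],b[0]):print(-c[2].T@c[3],c[2],c[0][0,0],c[1])
i=np.vstack([a[1],b[1]]);
E
```

```text
{'time': 0.05, 'joint_pos': array([-1.1556,  0.3329, -0.0647,  1.461 ,  0.0216,  1.3499, -0.0885]), 'qvel': array([-0.001 ,  0.0002, -0.0012,  0.0002, -0.0007,  0.    , -0.0003]), 'joint_efforts': array([  0.0023, -62.7376,   0.0499, -39.2854,   0.0164,   0.0073,
        -0.    ]), 'tcp_pos': array([0.2648, 0.5657, 0.2305]), 'eef_rot': array([-0.0001,  0.2171,  0.9761, -0.0007]), 'ft_force': array([-0.1304,  0.1465, -0.0421]), 'moment': array([-0.0341,  0.0424,  0.029 ]), 'grip_force': 0.0, 'opening': 0.08543986020883826}
[0.2132 0.37   0.7939] [[-0.9125 -0.4087 -0.0157]
 [-0.2919  0.6776 -0.675 ]
 [ 0.2865 -0.6114 -0.7376]] 398.69370707130594 [-0.0331  0.      0.      0.      0.    ]
[ 0.3367 -0.1565  1.2112] [[-0.0109 -0.9997  0.0239]
 [-0.9935  0.0081 -0.1134]
 [ 0.1131 -0.025  -0.9933]] 497.67042063459337 [0.075 0.    0.    0.    0.   ]
```

View pics/scene1.png

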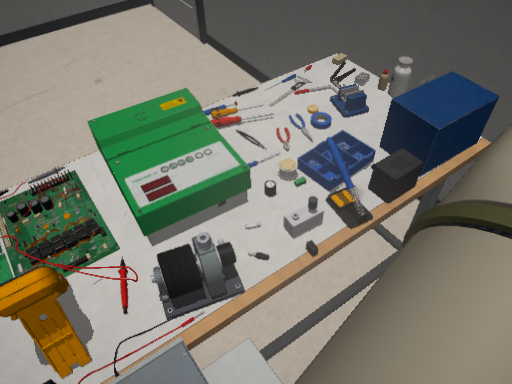

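View pics/top1.png

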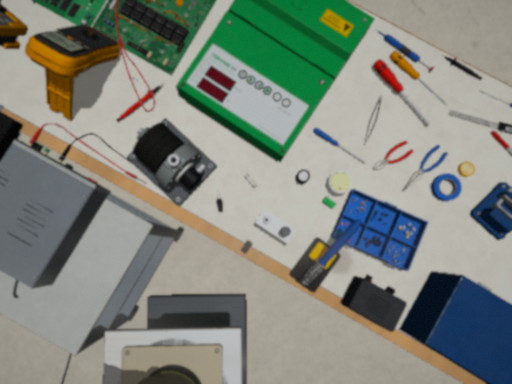

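Scene: stand around (200,265), pin in block at (312,203) and spare at (290,218). Top: stand around (170,160), block at (275,227). I'll enlarge both around the stand and the block.

Run:
```python
from h import *
a=cv2.imread('pics/scene1.png');b=cv2.imread('pics/top1.png')
A=cv2.resize(a[170:320,140:340],None,fx=4,fy=4,interpolation=cv2.INTER_CUBIC)
B=cv2.resize(b[110:260,120:320],None,fx=4,fy=4,interpolation=cv2.INTER_CUBIC)
cv2.imwrite('pics/A.png',A);cv2.imwrite('pics/B.png',B)
s=ctrl.read_state()
for n in('scene','top'):
    c=snap(n)[0];print(proj(c,[s['tcp_pos']]))
print(onz(c,[[170,160],[275,227]],0.06))
```

```text
[[123.71670634 778.4140629 ]]
[[-158.77345702  294.65880032]]
[[ 0.54175801  0.00373488  0.06      ]
 [ 0.38330663 -0.23890186  0.06      ]]
```

View pics/A.png

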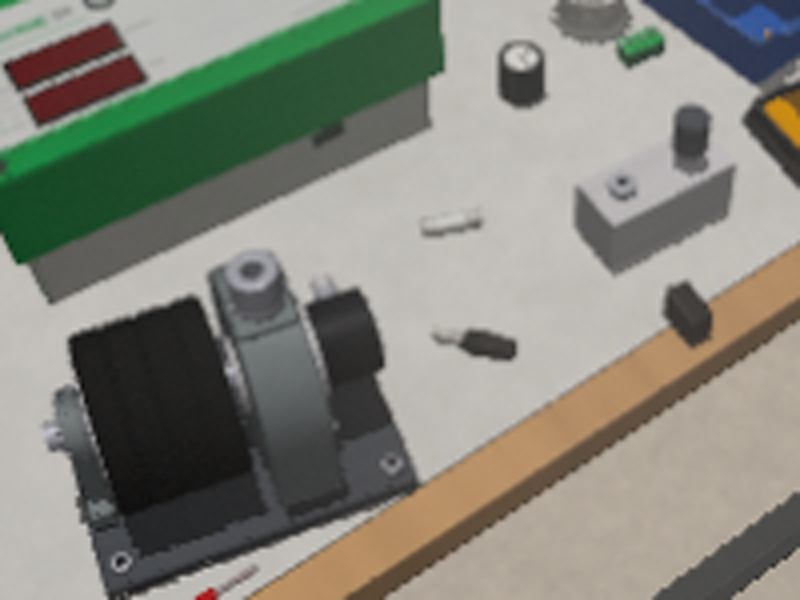

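View pics/B.png

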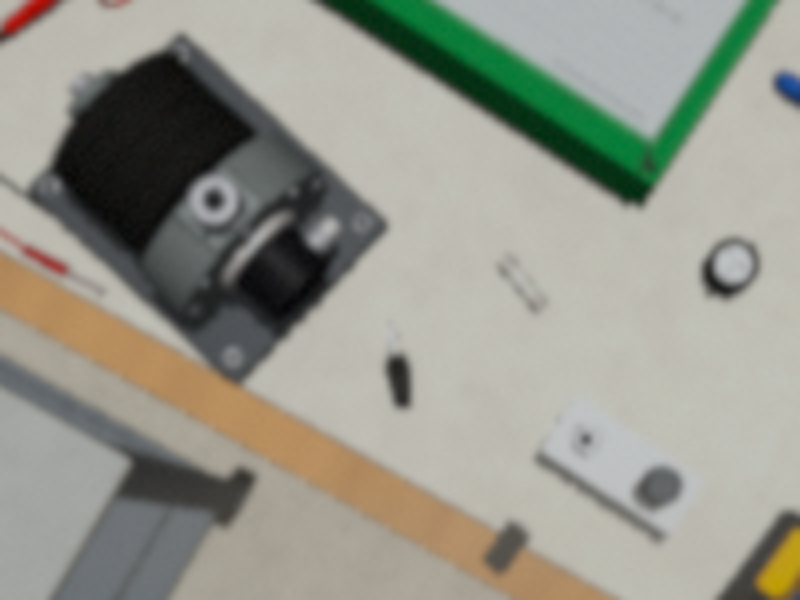

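Crop A (scene): pin head top centre is at (691,116) in the crop and the bush mouth at (253,269). Crop B (top): pin head at (659,487), spare (586,440), bush (214,200), plate screws (182,50), (50,187), (362,222) and (232,357).

Run:
```python
from h import *
np.set_printoptions(precision=4,suppress=True)
f=lambda l,o:[( (x+.5)/4-.5+o[0],(y+.5)/4-.5+o[1]) for x,y in l]
cs=snap('scene')[0];ct=snap('top')[0]
S=lambda l:f(l,(140,170));T=lambda l:f(l,(120,110))
print('bush S',onz(cs,S([(253,269)]),.15),'T',onz(ct,T([(214,200)]),.15))
print('pin S',onz(cs,S([(691,116)]),.083),'T',onz(ct,T([(659,487)]),.083))
print('spare S',onz(cs,S([(623,184)]),.055),'T',onz(ct,T([(586,440)]),.053))
h=onz(ct,T([(182,50),(50,187),(362,222),(232,357)]),.014);print('holes',h,h.mean(0))
for p in (h[0]-h[2],h[1]-h[3]):print('stand y',np.arctan2(p[1],p[0]))
for p in (h[0]-h[1],h[2]-h[3]):print('stand x',np.arctan2(p[1],p[0]))
```

```text
bush S [[ 0.5279 -0.0172  0.15  ]] T [[ 0.5265 -0.0155  0.15  ]]
pin S [[ 0.3757 -0.2623  0.083 ]] T [[ 0.3723 -0.2583  0.083 ]]
spare S [[ 0.4013 -0.2187  0.055 ]] T [[ 0.4009 -0.219   0.053 ]]
holes [[ 0.6437  0.0224  0.014 ]
 [ 0.5593  0.1009  0.014 ]
 [ 0.5368 -0.0868  0.014 ]
 [ 0.4551 -0.0087  0.014 ]] [0.5487 0.007  0.014 ]
stand y 0.7963131597179638
stand y 0.8110518975723976
stand x -0.7490748505410055
stand x -0.762579252096293
```

Run:
```python
from h import *
np.set_printoptions(precision=3,suppress=True)
cs=snap('scene')[0];ct=snap('top')[0]
for z in(0,.1,.2,.3):print(z,'S',onz(cs,[(185,345),(205,384)],z)[:,:2].ravel(),'T',onz(ct,[(105,185),(55,300),(0,115)],z)[:,:2].ravel(),'orange S',onz(cs,[(40,280)],z)[0],'T',onz(ct,[(65,50)],z)[0])
s=ctrl.snapshot('wrist');print(s['mount'],s['fovy'],s['cx'],s['cy'],s['distortion'])
```

```text
0 S [0.498 0.146 0.424 0.195] T [0.492 0.168 0.222 0.275 0.664 0.418] orange S [0.887 0.153 0.   ] T [0.828 0.27  0.   ]
0.1 S [0.463 0.174 0.397 0.217] T [0.479 0.141 0.231 0.239 0.637 0.371] orange S [0.802 0.18  0.1  ] T [0.788 0.234 0.1  ]
0.2 S [0.427 0.202 0.371 0.239] T [0.466 0.114 0.241 0.204 0.61  0.323] orange S [0.717 0.208 0.2  ] T [0.747 0.199 0.2  ]
0.3 S [0.391 0.23  0.344 0.261] T [0.453 0.087 0.25  0.168 0.583 0.276] orange S [0.632 0.235 0.3  ] T [0.707 0.164 0.3  ]
[[-0.001 -0.95  -0.311  0.08 ]
 [ 1.    -0.001 -0.    -0.001]
 [-0.    -0.311  0.95  -0.143]
 [ 0.     0.     0.     1.   ]] 67.68473916158138 259.8258745332806 191.19979574344634 [-0.038  0.     0.     0.     0.   ]
```

move_arm(
  fingers=[1, 1, 1, 1, 1],
  travel=[
    [0, -2, -4],
    [0, -2, -4],
    [0, -3, -3],
    [0, -3, -2],
    [0, -2, 0],
  ],
  twist=[0, 0, 0, 0, 0],
)

```text
time: 0.95
tcp_pos: [0.2137, 0.4569, 0.365]
eef_rot: [0.0, 0.217, 0.976, 0.003]
ft_force: [-0.7, 0.1, 0.8]
opening: 0.0852
grip_force: 0.0
```

move_arm(
  fingers=[1, 1, 1, 1, 1, 1, 1, 1],
  travel=[
    [-4.4, -0.2, 0],
    [-4.4, -0.2, 0],
    [-4.4, -0.2, 0],
    [-4.4, -0.2, 0],
    [-4.4, -0.2, 0],
    [-4.4, -0.2, 0],
    [-4.4, -0.2, 0],
    [-4.4, -0.2, 0],
  ],
  twist=[0.087, 0.087, 0.087, 0.087, 0.087, 0.087, 0.087, 0.087],
)

```text
time: 1.75
tcp_pos: [0.4586, 0.211, 0.3613]
eef_rot: [0.0, 0.539, 0.843, 0.0]
ft_force: [0.7, -0.1, -0.2]
opening: 0.0852
grip_force: 0.0
```

move_arm(
  fingers=[1, 1, 1, 1, 1, 1, 1, 1],
  travel=[
    [-4.4, -0.2, 0],
    [-4.4, -0.2, 0],
    [-4.4, -0.2, 0],
    [-4.4, -0.2, 0],
    [-4.4, -0.2, 0],
    [-4.4, -0.2, 0],
    [-4.4, -0.2, 0],
    [-4.4, -0.2, 0],
  ],
  twist=[0.087, 0.087, 0.087, 0.087, 0.087, 0.087, 0.087, 0.087],
)

```text
time: 2.55
tcp_pos: [0.4874, -0.1333, 0.3614]
eef_rot: [0.0, 0.794, 0.608, 0.0]
ft_force: [0.5, 0.2, 0.3]
opening: 0.0856
grip_force: 0.0
```

```bash
cat >> h.py <<'E'
def delta(target,yaw=None):
    "cm along tool axes from now to target (TCP), twist to bring tool y to yaw"
    s=ctrl.read_state();q=s['eef_rot'];R=Rn.from_quat([q[1],q[2],q[3],q[0]]).as_matrix()
    y=np.arctan2(R[1,1],R[0,1]);d=R.T@(np.array(target)-s['tcp_pos'])*100
    tw=None if yaw is None else (y-yaw+np.pi)%(2*np.pi)-np.pi
    print('tcp',np.round(s['tcp_pos'],4),'yaw',round(y,3),'q7',round(s['joint_pos'][6],2),'delta cm',np.round(d,2),'twist',tw,'F',np.round(s['ft_force'],1),'t',s['time'],'tilt',np.round(R[:2,2],3))
E
python3 -c "
from h import *
delta([.374,-.26,.20],-.58)"
```

```text
tcp [ 0.4874 -0.1333  0.3614] yaw -0.263 q7 -0.08 delta cm [-15.18  -7.67  16.13] twist 0.3173658771747432 F [0.5 0.2 0.3] t 2.55 tilt [0. 0.]
```

move_arm(
  fingers=[1, 1, 1, 1, 1, 1, 1, 1],
  travel=[
    [-3.04, -1.53, 3.2],
    [-3.04, -1.53, 3.2],
    [-3.04, -1.53, 3.2],
    [-3.04, -1.53, 3.2],
    [-3.04, -1.53, 3.3],
    [0, 0, 0],
    [0, 0, 0],
    [0, 0, 0],
  ],
  twist=[0, 0, 0, 0, 0, 0.11, 0.11, 0.1],
)

```text
time: 3.35
tcp_pos: [0.3747, -0.259, 0.2003]
eef_rot: [-0.0, 0.881, 0.474, 0.0]
ft_force: [0.2, 0.6, 0.2]
opening: 0.0855
grip_force: 0.0
```

```bash
python3 -c "
from h import *
delta([.374,-.26,.20],-.58)
c,im,st=snap('wrist','w1.png')
print(proj(c,[[.374,-.26,.083],[.401,-.219,.053]]))"
```

```text
tcp [ 0.3747 -0.259   0.2003] yaw -0.584 q7 -0.12 delta cm [-0.12 -0.    0.03] twist -0.004121478633612341 F [0.2 0.6 0.2] t 3.35 tilt [0. 0.]
[[259.84498748 186.47461912]
 [259.69153685 130.5808529 ]]
```

View pics/w1.png

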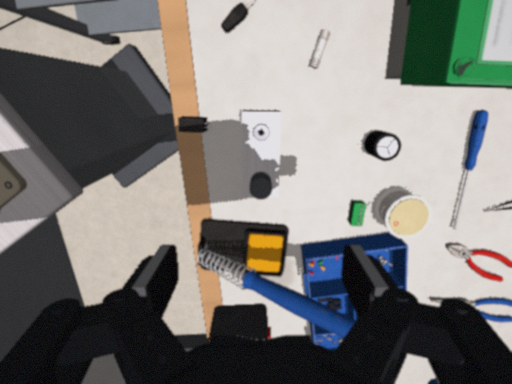

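The wrist view shows the pin head at about (260,185) and the spare at (261,131), both where predicted. Next I refine the head by its dark blob.

```bash
python3 -c "
from h import *
c,im,st=snap('wrist')
g=im.max(2)
p=im[150:220,235:290]
m=(p.max(2)<48).astype(np.uint8)
n,l,s,ce=cv2.connectedComponentsWithStats(m)
for i in range(1,n):
  if s[i,4]>40: print(s[i],ce[i]+[235,150])
print(g[170:202:3,246:276:3])
# predicted silhouette for head at guess
a=np.linspace(0,6.28,40)
P=np.array([[.374+.011*np.cos(t),-.26+.011*np.sin(t),z] for t in a for z in(.057,.083)])
q=proj(c,P);print(q.min(0),q.max(0))
"
```

```text
[ 16  23  19  22 152] [259.35526316 180.05263158]
[[123 124 123 122 119 115 118 118 119 122]
 [122 123 121  74  46  46  58 101 122 121]
 [123 121  72  35  29  37  35  40 104 121]
 [123 113  41  44  43  51  45  37  72 121]
 [120 102  46  49  50  48  49  45  62 118]
 [121  92  44  47  50  49  47  48  53 116]
 [119  88  44  48  50  51  47  47  50 160]
 [122  98  49  49  49  52  50  49  85 225]
 [122 117  58  47  48  49  48  49 177 227]
 [138 156 150 104  52  51  68 164 227 228]
 [221 225 224 223 210 210 219 226 225 226]]
[248.17466062 168.84258197] [271.30388465 197.49730715]
```

```bash
python3 -c "
from h import *
c,im,st=snap('wrist')
m=(im[150:220,235:290].max(2)<85).astype(np.uint8)
n,l,s,ce=cv2.connectedComponentsWithStats(m)
i=1+s[1:,4].argmax();print(s[i],ce[i]+[235,150])
a=np.linspace(0,6.28,60)
for X in [(.374,-.26)]:
  P=np.array([[X[0]+.011*np.cos(t),X[1]+.011*np.sin(t),z] for t in a for z in(.057,.083)],float)
  h=cv2.convexHull(proj(c,P).astype(np.float32));M=cv2.moments(h);pc=np.array([M['m10'],M['m01']])/M['m00'];print('pred',pc,M['m00'],cv2.boundingRect(h))
k=ce[i]+[235,150]-pc
print('head', np.array([.374,-.26])+ (onz(c,[pc+k],.072)-onz(c,[pc],.072))[0,:2])
"
```

```text
[ 14  22  23  26 476] [260.07983193 184.73739496]
pred [259.71821614 183.3908431 ] 536.3194970281329 (248, 168, 24, 30)
head [ 0.37353589 -0.26135515]
```

```bash
python3 -c "
from h import *
delta([.3735,-.2613,.051],-.58)"
```

```text
tcp [ 0.3749 -0.2589  0.2004] yaw -0.577 q7 -0.11 delta cm [-2.800e-01  1.000e-02  1.494e+01] twist 0.0030189623676877275 F [-0.  -0.4  0.2] t 3.5 tilt [0. 0.]
```

move_arm(
  fingers=[1, 1, 1, 1, 1, 1, 1],
  travel=[
    [-0.28, 0, 3],
    [0, 0, 4],
    [0, 0, 3],
    [0, 0, 2.5],
    [0, 0, 1.5],
    [0, 0, 0.9],
    [0, 0, 0],
  ],
  twist=[0, 0, 0, 0, 0, 0, 0],
)

```text
time: 4.2
tcp_pos: [0.3729, -0.261, 0.0507]
eef_rot: [-0.0, 0.879, 0.477, -0.001]
ft_force: [-0.2, 0.7, 0.1]
opening: 0.085
grip_force: 0.0
```

move_arm(
  fingers=[0, 0, 0, 0, 0, 0, 0, 0],
  travel=[
    [0, 0, 0],
    [0, 0, 0],
    [0, 0, 0],
    [0, 0, 0],
    [0, 0, 0],
    [0, 0, 0],
    [0, 0, 0],
    [0, 0, 0],
  ],
  twist=[0, 0, 0, 0, 0, 0, 0, 0],
  squeeze=40,
)

```text
time: 5.0
tcp_pos: [0.3737, -0.2613, 0.0515]
eef_rot: [0.0, 0.88, 0.476, 0.0]
ft_force: [0.7, 0.7, 5.0]
opening: 0.0206
grip_force: 39.1
```

move_arm(
  fingers=[0, 0, 0, 0, 0, 0, 0, 0],
  travel=[
    [0, 0, -1],
    [0, 0, -2],
    [0, 0, -3],
    [0, 0, -4],
    [0, 0, -4],
    [0, 0, -4],
    [0, 0, -3.5],
    [0, 0, 0],
  ],
  twist=[0, 0, 0, 0, 0, 0, 0, 0],
)

```text
time: 5.8
tcp_pos: [0.3745, -0.2623, 0.2707]
eef_rot: [0.002, 0.88, 0.475, 0.002]
ft_force: [-0.1, 0.0, -0.9]
opening: 0.0208
grip_force: 40.0
```

```bash
python3 -c "
from h import *
delta([.527,-.016,.267],-.763)
print(ctrl.read_state()['opening'])"
```

```text
tcp [ 0.3745 -0.2623  0.2707] yaw -0.58 q7 -0.15 delta cm [28.96 -0.74  0.43] twist 0.18313830932985997 F [-0.1  0.  -0.9] t 5.8 tilt [ 0.006 -0.001]
0.02076847853863475
```

move_arm(
  fingers=[0, 0, 0, 0, 0, 0, 0, 0],
  travel=[
    [3, -0.1, 0],
    [4.6, -0.1, 0],
    [4.6, -0.1, 0.1],
    [4.6, -0.1, 0.1],
    [4.6, -0.1, 0.1],
    [4.6, -0.1, 0.1],
    [2.96, -0.14, 0],
    [0, 0, 0],
  ],
  twist=[0, 0, 0, 0, 0, 0, 0, 0],
)

```text
time: 6.6
tcp_pos: [0.5262, -0.0103, 0.2609]
eef_rot: [-0.0, 0.878, 0.478, -0.001]
ft_force: [0.1, -0.5, -1.9]
opening: 0.0205
grip_force: 40.0
```

move_arm(
  fingers=[0, 0, 0],
  travel=[
    [0, 0, 0],
    [0, 0, 0],
    [0, 0, 0],
  ],
  twist=[0.09, 0.09, 0],
)

```text
time: 6.9
tcp_pos: [0.5249, -0.0158, 0.2619]
eef_rot: [0.0, 0.919, 0.394, -0.001]
ft_force: [-0.3, -0.3, -0.4]
opening: 0.0209
grip_force: 40.0
```

```bash
python3 -c "
from h import *
delta([.527,-.016,.267],-.763)
c,im,st=snap('wrist','w2.png')
print(proj(c,[[.527,-.016,.15]]))"
```

```text
tcp [ 0.5249 -0.0158  0.2619] yaw -0.762 q7 -0.77 delta cm [ 0.13  0.17 -0.51] twist 0.0012881928102812523 F [-0.3 -0.3 -0.4] t 6.9 tilt [-0.001 -0.001]
[[261.57107343 185.44611856]]
```

View pics/w2.png

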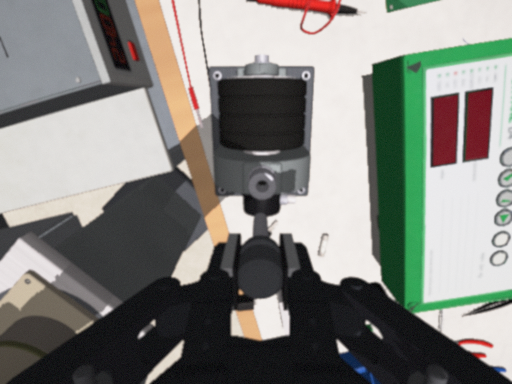

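The wrist view shows the bush mouth near (263,184), the held pin's head near (262,262) and its nose just below the bush in the image. I'll enlarge it to get subpixel centres.

```bash
python3 -c "
from h import *
im=cv2.imread('pics/w2.png')
cv2.imwrite('pics/w2c.png',cv2.resize(im[160:300,215:310],None,fx=4,fy=4,interpolation=cv2.INTER_CUBIC))
g=cv2.cvtColor(im,cv2.COLOR_BGR2GRAY);print(g[170:200,250:278:1][::2,::2])
"
```

```text
[[ 90  94  86  82  80  79  80  82  85  96 128 158 158 168]
 [ 96  83  80  82  88  91  91 107 111  92  92 129 113 114]
 [ 90  76  89 102 114 116 116 139 191 173 123  92  90  91]
 [ 78  89 113 119 121 116 117 118 158 226 217 132  82  88]
 [ 86 111 117 116 116 110 111 111 114 158 227 198 100  88]
 [105 115 116 114 103  82  75  88 104 113 153 166 107  89]
 [113 117 113 104  56  29  22  32  69 106 114 115 110  92]
 [113 115 111  87  58  41  41  41  65  96 110 115 110  92]
 [112 116 111  82  74  73  78  74  75  88 112 115 113  95]
 [116 115 114  91  77  77  80  76  75  98 115 115 110  94]
 [112 118 117 109  89  81  80  80  88 109 114 113 106  88]
 [ 99 113 114 116 112 103  99 103 111 112 114 108  94  80]
 [ 65 101 114 115 115 116 116 116 116 114 113  93  61  51]
 [ 22  62  98 111 114 113 115 115 114 111  95  53  29  28]
 [ 17  22  44  73  98 101 104 104  94  69  47  30  28  28]]
```

View pics/w2c.png

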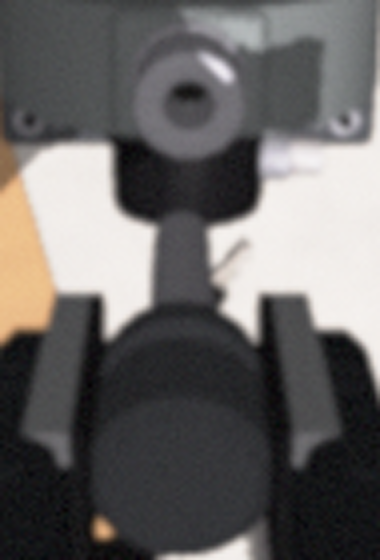

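```bash
python3 -c "
from h import *
np.set_printoptions(precision=4,suppress=True)
S=[ctrl.read_state() for _ in range(3)];print([s['tcp_pos'] for s in S])
c,im,st=snap('wrist')
print('bush',onz(c,[[262,186.2]],.15), 'old',proj(c,[[.527,-.016,.15]]))
q=st['eef_rot'];R=Rn.from_quat([q[1],q[2],q[3],q[0]]).as_matrix();p=st['tcp_pos']
print('bush in tool cm',R.T@(onz(c,[[262,186.2]],.15)[0]-p)*100)
for z in(-.0055,.02,.039,.044):
  print(z,proj(c,[p+R@[0,0,z],p+R@[0,.005,z],p+R@[0,-.005,z]]).ravel())
g=cv2.cvtColor(im,cv2.COLOR_BGR2GRAY)
for r in(212,216,220,224,228,232):print(r,g[r,248:274])
print(g[205:240,261])
"
```

```text
[array([ 0.525 , -0.0156,  0.262 ]), array([ 0.525 , -0.0156,  0.262 ]), array([ 0.525 , -0.0156,  0.262 ])]
bush [[ 0.5269 -0.0166  0.15  ]] old [[261.6132 185.6644]]
bush in tool cm [ 0.0654  0.2133 11.1974]
-0.0055 [259.6654 251.1729 268.9012 251.1602 250.4298 251.1809]
0.02 [259.6788 230.4387 267.6716 230.4284 251.6861 230.4466]
0.039 [259.6867 218.2824 266.9497 218.2734 252.4237 218.2901]
0.044 [259.6885 215.4432 266.781  215.4345 252.5961 215.4508]
212 [30 30 25 23 27 27 31 33 36 42 47 53 55 54 50 48 39 38 35 30 33 26 27 28
 24 27]
216 [228 214 191 179 166 136  96  76  77  82  82  80  79  79  79  76  77  76
  84 104 124 142 164 180 192 209]
220 [238 238 237 236 225 169 107  78  80  79  79  82  80  79  76  78  80  78
 114 177 226 239 240 239 235 223]
224 [239 239 238 234 210 149  97  79  79  79  83  81  82  81  77  78  77  75
 101 163 218 229 216 181 171 191]
228 [239 239 240 232 193 127  84  78  78  77  80  82  80  79  79  79  78  74
  80 104 152 192 210 214 218 222]
232 [239 240 239 231 186 121  82  78  80  83  80  81  80  79  78  79  76  75
  71  70  72  93 138 195 227 237]
[44 40 42 43 42 43 41 54 68 77 80 79 80 81 81 79 81 80 79 81 81 80 82 79
 79 79 80 79 77 72 57 45 40 43 46]
```

```bash
python3 -c "
from h import *
np.set_printoptions(precision=2,suppress=True)
c,im,st=snap('wrist')
q=st['eef_rot'];R=Rn.from_quat([q[1],q[2],q[3],q[0]]).as_matrix();p=st['tcp_pos']
for z in(-.0315,-.0055):
  print(z,proj(c,[p+R@[x,0,z] for x in(-.011,0,.011)])[:,1])
print('nose top',proj(c,[p+R@[.005*np.cos(a),0,.039+.005*np.sin(a)] for a in np.linspace(0,1.57,9)])[:,1].min())
g=cv2.cvtColor(im,cv2.COLOR_BGR2GRAY)
print('col260',list(zip(range(226,302),g[226:302,258:262].mean(1).round())))
"
```

```text
-0.0315 [300.02 280.14 259.09]
-0.0055 [268.69 251.17 232.81]
nose top 211.00476780193847
col260 [(226, np.float64(80.0)), (227, np.float64(81.0)), (228, np.float64(81.0)), (229, np.float64(81.0)), (230, np.float64(80.0)), (231, np.float64(80.0)), (232, np.float64(80.0)), (233, np.float64(78.0)), (234, np.float64(72.0)), (235, np.float64(58.0)), (236, np.float64(44.0)), (237, np.float64(39.0)), (238, np.float64(39.0)), (239, np.float64(47.0)), (240, np.float64(53.0)), (241, np.float64(56.0)), (242, np.float64(56.0)), (243, np.float64(52.0)), (244, np.float64(48.0)), (245, np.float64(40.0)), (246, np.float64(39.0)), (247, np.float64(38.0)), (248, np.float64(38.0)), (249, np.float64(38.0)), (250, np.float64(36.0)), (251, np.float64(38.0)), (252, np.float64(37.0)), (253, np.float64(37.0)), (254, np.float64(40.0)), (255, np.float64(35.0)), (256, np.float64(37.0)), (257, np.float64(38.0)), (258, np.float64(42.0)), (259, np.float64(46.0)), (260, np.float64(50.0)), (261, np.float64(53.0)), (262, np.float64(52.0)), (263, np.float64(53.0)), (264, np.float64(52.0)), (265, np.float64(53.0)), (2
[... 201 characters left out ...]
4, np.float64(53.0)), (275, np.float64(56.0)), (276, np.float64(56.0)), (277, np.float64(52.0)), (278, np.float64(54.0)), (279, np.float64(55.0)), (280, np.float64(54.0)), (281, np.float64(52.0)), (282, np.float64(54.0)), (283, np.float64(54.0)), (284, np.float64(54.0)), (285, np.float64(54.0)), (286, np.float64(53.0)), (287, np.float64(54.0)), (288, np.float64(54.0)), (289, np.float64(54.0)), (290, np.float64(54.0)), (291, np.float64(55.0)), (292, np.float64(52.0)), (293, np.float64(52.0)), (294, np.float64(55.0)), (295, np.float64(54.0)), (296, np.float64(51.0)), (297, np.float64(64.0)), (298, np.float64(129.0)), (299, np.float64(204.0)), (300, np.float64(235.0)), (301, np.float64(239.0))]
```

move_arm(
  fingers=[0, 0, 0, 0, 0],
  travel=[
    [0.1, 0.2, 1],
    [0, 0, 2],
    [0, 0, 2],
    [0, 0, 1.4],
    [0, 0, 0],
  ],
  twist=[0, 0, 0, 0, 0],
)

```text
time: 7.55
tcp_pos: [0.5266, -0.0155, 0.1961]
eef_rot: [-0.0, 0.919, 0.395, -0.002]
ft_force: [-0.8, 1.5, -0.6]
opening: 0.0208
grip_force: 40.0
```

```bash
python3 -c "
from h import *
delta([.5269,-.0166,.1605],-.763)
c,im,st=snap('wrist')
q=st['eef_rot'];R=Rn.from_quat([q[1],q[2],q[3],q[0]]).as_matrix();p=st['tcp_pos']
print(proj(c,[[.5269,-.0166,.15],p+R@[0,0,.044]]),proj(c,[p+R@[.005*np.cos(a),0,.039+.005*np.sin(a)] for a in np.linspace(0,1.57,9)])[:,1].min())
cv2.imwrite('pics/w3.png',cv2.resize(im[170:250,210:310],None,fx=7,fy=7,interpolation=cv2.INTER_CUBIC))
"
```

```text
tcp [ 0.5266 -0.0155  0.1961] yaw -0.759 q7 -0.75 delta cm [-0.05  0.1   3.56] twist 0.004488213543378361 F [-0.8  1.5 -0.6] t 7.55 tilt [-0.003 -0.001]
[[261.1617009  214.88392749]
 [259.68862918 215.44501814]] 211.00698992670166
```

View pics/w3.png

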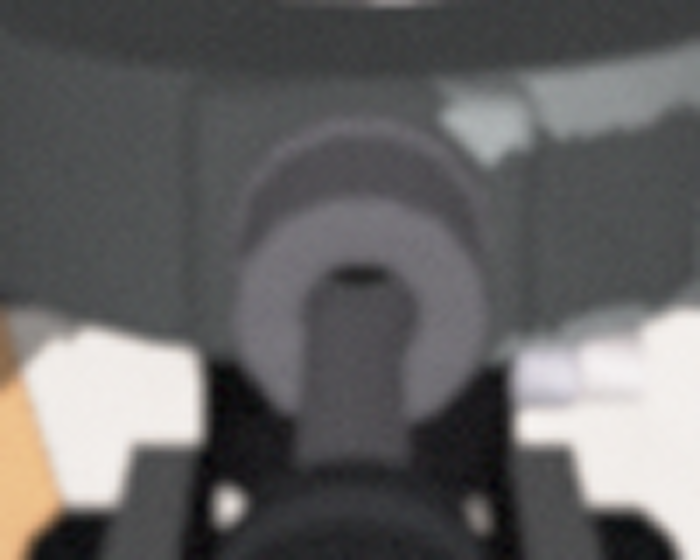

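move_arm(
  fingers=[0, 0, 0, 0, 0, 0],
  travel=[
    [-0.08, 0.05, 0.2],
    [0, 0, 0.2],
    [0, 0, 0.2],
    [0, 0, 0.2],
    [0, 0, 0.2],
    [0, 0, 0],
  ],
  twist=[0, 0, 0, 0, 0, 0],
)

```text
time: 8.2
tcp_pos: [0.5275, -0.0163, 0.188]
eef_rot: [-0.0, 0.919, 0.395, -0.0]
ft_force: [-0.0, -0.1, -1.4]
opening: 0.0207
grip_force: 40.0
```

```bash
python3 -c "
from h import *
delta([.5269,-.0166,.1605],-.763);print(ctrl.read_state()['moment'])
c,im,st=snap('wrist')
cv2.imwrite('pics/w4.png',cv2.resize(im[170:250,210:310],None,fx=7,fy=7,interpolation=cv2.INTER_CUBIC))
g=cv2.cvtColor(im,cv2.COLOR_BGR2GRAY)
for r in (205,208,211,214,217,220):print(r,g[r,240:284])
print(g[190:232,261])
"
```

```text
tcp [ 0.5275 -0.0163  0.188 ] yaw -0.759 q7 -0.74 delta cm [-0.06 -0.02  2.75] twist 0.004111855467189951 F [-0.  -0.1 -1.4] t 8.2 tilt [-0.  0.]
[ 0.02353031 -0.01147646 -0.02663137]
205 [ 88  89  87  78  73  75  82  85  93  97 105 112 120 118 120 118 117 119
 118 117 118 118 118 118 116 118 117 113 109 103  97  90  84  77  77  75
  80  87  88  88  88  89  83  82]
208 [ 93  88  83  77  82  91 102 113 117 116 117 119 116 117 117 114 116 116
 114 117 115 115 115 114 116 114 115 114 115 116 114 114 109  98  85  78
  77  83  89  88  90  87  86  78]
211 [ 87  85  86  96 109 113 112 119 117 115 115 115 115 113 113 109 106 101
  95  93  97  96  99 105 110 115 114 112 111 112 115 114 114 115 109 104
  92  82  87  87  91  87  84  80]
214 [ 83  90 105 112 115 116 116 114 116 114 113 111 106  92  83  76  72  71
  73  77  76  77  76  76  79  87  97 104 111 113 113 111 115 111 115 113
 105  95  87  85  89  86  79  77]
217 [ 86  97 109 112 115 115 115 114 116 112 106  91  78  71  75  77  79  81
  81  80  81  81  79  78  77  76  75  83  96 109 113 113 113 112 113 112
 113 104  91  84  87  87  82  80]
220 [ 92 101 111 115 113 112 113 113 114 111 100  85  77  72  74  78  78  79
  80  81  80  81  78  80  78  72  71  76  91 107 112 109 112 112 113 114
 111 105  95  91  87  87  83  80]
[ 95 104 100  87  80  79  81  80  81  81  84  86  98 111 118 118 118 117
 115 114 110  96  78  69  77  81  78  81  77  78  81  78  78  81  78  80
  81  81  79  80  79  81]
```

move_arm(
  fingers=[0, 0, 0, 0],
  travel=[
    [0, 0, 0.3],
    [0, 0, 0.3],
    [0, 0, 0.3],
    [0, 0, 0],
  ],
  twist=[0, 0, 0, 0],
)

```text
time: 8.65
tcp_pos: [0.5273, -0.0163, 0.1787]
eef_rot: [-0.0, 0.919, 0.395, -0.0]
ft_force: [0.4, -0.4, -0.7]
opening: 0.021
grip_force: 40.0
```

move_arm(
  fingers=[0, 0, 0, 0, 0],
  travel=[
    [0, 0, 0.4],
    [0, 0, 0.4],
    [0, 0, 0.4],
    [0, 0, 0.3],
    [0, 0, 0],
  ],
  twist=[0, 0, 0, 0, 0],
)

```text
time: 9.15
tcp_pos: [0.5273, -0.0163, 0.1637]
eef_rot: [-0.0, 0.919, 0.395, -0.0]
ft_force: [-0.1, 0.4, -0.8]
opening: 0.0208
grip_force: 40.0
```

move_arm(
  fingers=[0.6, 0.6, 0.6, 0.6, 0.6],
  travel=[
    [0, 0, 0],
    [0, 0, 0],
    [0, 0, 0],
    [0, 0, 0],
    [0, 0, 0],
  ],
  twist=[0, 0, 0, 0, 0],
)

```text
time: 9.65
tcp_pos: [0.5277, -0.0163, 0.1644]
eef_rot: [-0.0, 0.919, 0.395, 0.0]
ft_force: [-0.0, -0.1, -0.4]
opening: 0.0511
grip_force: 0.0
```

move_arm(
  fingers=[0.6, 0.6, 0.6, 0.6, 0.6, 0.6],
  travel=[
    [0, 0, -1],
    [0, 0, -2],
    [0, 0, -2],
    [0, 0, -2],
    [0, 0, -1],
    [0, 0, 0],
  ],
  twist=[0, 0, 0, 0, 0, 0],
)

```text
time: 10.25
tcp_pos: [0.5283, -0.0163, 0.2458]
eef_rot: [0.0, 0.919, 0.395, 0.001]
ft_force: [0.5, 0.1, -0.7]
opening: 0.051
grip_force: 0.0
```

```bash
python3 -c "
from h import *
x=np.array([.722,-.691]);y=np.array([.691,.722]);b=np.array([.5272,-.0164]);o=b+.028*y;print('o',o)
delta([*(o+.026*y+.018*x),.135],-.763)
c,im,st=snap('top')
A=im[130:190,140:210]
c2,im2,st=snap('scene');B=im2[215:285,170:270]
cv2.imwrite('pics/rel.png',np.hstack([cv2.resize(A,(400,400),interpolation=cv2.INTER_CUBIC),cv2.resize(B,(400,400),interpolation=cv2.INTER_CUBIC)]))
"
```

```text
o [0.546548 0.003816]
tcp [ 0.5283 -0.0163  0.2458] yaw -0.759 q7 -0.76 delta cm [ 5.28  1.73 11.1 ] twist 0.003982753286408958 F [ 0.5  0.1 -0.7] t 10.25 tilt [0.003 0.001]
```

View pics/rel.png

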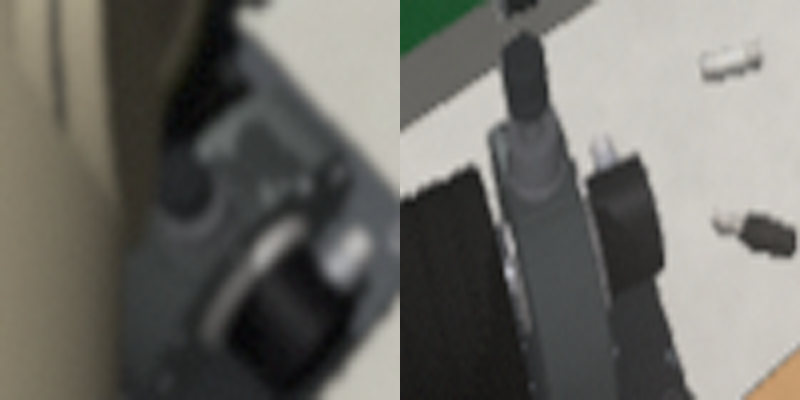

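The pin stands in the bush, with the collar clear of the mouth. Now over to the drum with the fingers shut.

move_arm(
  fingers=[0, 0, 0, 0, 0, 0, 0, 0],
  travel=[
    [2.8, 0.7, 0],
    [2.8, 0.8, 0],
    [0, 0, 2],
    [0, 0, 3],
    [0, 0, 3],
    [0, 0, 2],
    [0, 0, 1.1],
    [0, 0, 0],
  ],
  twist=[0, 0, 0, 0, 0, 0, 0, 0],
)

```text
time: 11.15
tcp_pos: [0.5758, 0.0139, 0.1314]
eef_rot: [-0.0, 0.919, 0.395, -0.002]
ft_force: [0.4, -0.5, 0.6]
opening: 0.0002
grip_force: 0.0
```

move_arm(
  fingers=[0, 0, 0, 0, 0, 0, 0],
  travel=[
    [0, 0, 0.2],
    [0, 0, 0.2],
    [0, 0, 0.2],
    [0, 0, 0.2],
    [0, 0, 0.2],
    [0, 0, 0.1],
    [0, 0, 0],
  ],
  twist=[0, 0, 0, 0, 0, 0, 0],
)

```text
time: 11.85
tcp_pos: [0.5769, 0.014, 0.1222]
eef_rot: [-0.0, 0.919, 0.395, -0.0]
ft_force: [-0.1, 0.3, -0.2]
opening: -0.0002
grip_force: 0.0
```

move_arm(
  fingers=[0, 0, 0],
  travel=[
    [0, 0, 0.1],
    [0, 0, 0.1],
    [0, 0, 0],
  ],
  twist=[0, 0, 0],
)

```text
time: 12.15
tcp_pos: [0.577, 0.014, 0.1202]
eef_rot: [-0.0, 0.919, 0.395, -0.0]
ft_force: [-0.1, -0.7, 0.8]
opening: 0.0001
grip_force: 0.0
```

move_arm(
  fingers=[0, 0, 0],
  travel=[
    [0, 0, 0.1],
    [0, 0, 0],
    [0, 0, 0],
  ],
  twist=[0, 0, 0],
)

```text
time: 12.45
tcp_pos: [0.577, 0.014, 0.1193]
eef_rot: [-0.0, 0.919, 0.395, 0.0]
ft_force: [0.3, 0.4, 0.1]
opening: 0.0002
grip_force: 0.0
```

move_arm(
  fingers=[0, 0, 0],
  travel=[
    [0, 0, 0.1],
    [0, 0, 0],
    [0, 0, 0],
  ],
  twist=[0, 0, 0],
)

```text
time: 12.75
tcp_pos: [0.577, 0.014, 0.1183]
eef_rot: [-0.0, 0.919, 0.395, 0.0]
ft_force: [0.3, -0.1, 0.1]
opening: -0.0003
grip_force: 0.0
```

move_arm(
  fingers=[0, 0, 0],
  travel=[
    [0, 0, 0.1],
    [0, 0, 0],
    [0, 0, 0],
  ],
  twist=[0, 0, 0],
)

```text
time: 13.05
tcp_pos: [0.577, 0.014, 0.1173]
eef_rot: [-0.0, 0.919, 0.395, -0.0]
ft_force: [-0.1, -0.2, 0.4]
opening: -0.0
grip_force: 0.0
```

move_arm(
  fingers=[0, 0, 0],
  travel=[
    [0, 0, 0.1],
    [0, 0, 0],
    [0, 0, 0],
  ],
  twist=[0, 0, 0],
)

```text
time: 13.35
tcp_pos: [0.577, 0.014, 0.1162]
eef_rot: [-0.0, 0.919, 0.395, -0.0]
ft_force: [-0.0, -0.1, -0.2]
opening: 0.0001
grip_force: 0.0
```

move_arm(
  fingers=[0, 0, 0],
  travel=[
    [0, 0, 0.1],
    [0, 0, 0],
    [0, 0, 0],
  ],
  twist=[0, 0, 0],
)

```text
time: 13.65
tcp_pos: [0.577, 0.014, 0.1153]
eef_rot: [-0.0, 0.919, 0.395, -0.0]
ft_force: [0.5, 0.4, -0.1]
opening: 0.0
grip_force: 0.0
```

move_arm(
  fingers=[0, 0],
  travel=[
    [0, 0, 0.07],
    [0, 0, 0],
  ],
  twist=[0, 0],
)

```text
time: 13.85
tcp_pos: [0.577, 0.014, 0.1145]
eef_rot: [-0.0, 0.919, 0.395, -0.0]
ft_force: [-0.2, -0.4, 0.2]
opening: 0.0002
grip_force: 0.0
```

move_arm(
  fingers=[0, 0],
  travel=[
    [0, 0, 0.07],
    [0, 0, 0],
  ],
  twist=[0, 0],
)

```text
time: 14.05
tcp_pos: [0.577, 0.014, 0.1138]
eef_rot: [-0.0, 0.919, 0.395, -0.0]
ft_force: [0.3, -1.6, 0.7]
opening: 0.0002
grip_force: 0.0
```

move_arm(
  fingers=[0, 0],
  travel=[
    [0, 0, 0.05],
    [0, 0, 0],
  ],
  twist=[0, 0],
)

```text
time: 14.25
tcp_pos: [0.577, 0.014, 0.1133]
eef_rot: [-0.0, 0.919, 0.395, -0.0]
ft_force: [0.1, 0.3, -0.2]
opening: -0.0
grip_force: 0.0
```

move_arm(
  fingers=[0, 0],
  travel=[
    [0, 0, 0.05],
    [0, 0, 0],
  ],
  twist=[0, 0],
)

```text
time: 14.45
tcp_pos: [0.577, 0.014, 0.1128]
eef_rot: [-0.0, 0.919, 0.395, -0.0]
ft_force: [-0.5, 0.1, -0.9]
opening: -0.0
grip_force: 0.0
```

move_arm(
  fingers=[0, 0],
  travel=[
    [0, 0, 0.06],
    [0, 0, 0],
  ],
  twist=[0, 0],
)

```text
time: 14.65
tcp_pos: [0.577, 0.014, 0.1122]
eef_rot: [-0.0, 0.919, 0.395, -0.0]
ft_force: [0.1, 0.0, -0.9]
opening: 0.0001
grip_force: 0.0
```

move_arm(
  fingers=[0, 0],
  travel=[
    [0, 0, 0.06],
    [0, 0, 0],
  ],
  twist=[0, 0],
)

```text
time: 14.85
tcp_pos: [0.577, 0.014, 0.1117]
eef_rot: [-0.0, 0.919, 0.395, 0.0]
ft_force: [0.0, 0.6, -0.9]
opening: -0.0002
grip_force: 0.0
```

move_arm(
  fingers=[0, 0],
  travel=[
    [0, 0, 0.06],
    [0, 0, 0],
  ],
  twist=[0, 0],
)

```text
time: 15.05
tcp_pos: [0.5773, 0.0139, 0.1114]
eef_rot: [0.0, 0.919, 0.395, 0.0]
ft_force: [-0.3, -0.4, 2.5]
opening: -0.0001
grip_force: 1.4
```

move_arm(
  fingers=[0, 0],
  travel=[
    [0, 0, 0.06],
    [0, 0, 0],
  ],
  twist=[0, 0],
)

```text
time: 15.25
tcp_pos: [0.5776, 0.0135, 0.1112]
eef_rot: [0.0, 0.919, 0.395, 0.001]
ft_force: [0.1, -0.6, 5.6]
opening: 0.0001
grip_force: 3.0
```

move_arm(
  fingers=[0, 0, 0],
  travel=[
    [0, -0.2, -0.03],
    [0, -0.3, -0.04],
    [0, -0.2, -0.03],
  ],
  twist=[0, 0, 0],
)

```text
time: 15.55
tcp_pos: [0.5726, 0.0183, 0.1123]
eef_rot: [0.001, 0.919, 0.395, 0.001]
ft_force: [0.5, -2.3, 5.6]
opening: 0.0003
grip_force: 2.5
```

move_arm(
  fingers=[0, 0, 0],
  travel=[
    [0, -0.3, -0.02],
    [0, -0.3, -0.01],
    [0, -0.3, 0],
  ],
  twist=[0, 0, 0],
)

```text
time: 15.85
tcp_pos: [0.566, 0.0245, 0.1126]
eef_rot: [0.0, 0.919, 0.395, 0.001]
ft_force: [0.2, -2.6, 7.0]
opening: 0.0004
grip_force: 3.5
```

move_arm(
  fingers=[0, 0, 0],
  travel=[
    [0, -0.3, 0],
    [0, -0.3, 0.01],
    [0, -0.3, 0.03],
  ],
  twist=[0, 0, 0],
)

```text
time: 16.15
tcp_pos: [0.5599, 0.0305, 0.1125]
eef_rot: [0.001, 0.919, 0.395, 0.001]
ft_force: [-0.6, -2.9, 9.4]
opening: 0.0001
grip_force: 4.6
```

move_arm(
  fingers=[0, 0, 0],
  travel=[
    [0, -0.3, -0.03],
    [0, -0.3, 0.02],
    [0, -0.3, 0.04],
  ],
  twist=[0, 0, 0],
)

```text
time: 16.45
tcp_pos: [0.5522, 0.0376, 0.111]
eef_rot: [-0.0, 0.919, 0.395, -0.0]
ft_force: [-0.0, 0.4, 0.4]
opening: -0.0002
grip_force: 0.1
```

move_arm(
  fingers=[0, 0, 0, 0, 0],
  travel=[
    [0, 0, -0.8],
    [0, 1.7, 0],
    [0, 1.8, 0],
    [0, 0, 0.4],
    [0, 0, 0.15],
  ],
  twist=[0, 0, 0, 0, 0],
)

```text
time: 16.95
tcp_pos: [0.5773, 0.0133, 0.1131]
eef_rot: [-0.0, 0.919, 0.395, -0.001]
ft_force: [-0.9, 0.8, -0.6]
opening: -0.0002
grip_force: 0.0
```

move_arm(
  fingers=[0, 0],
  travel=[
    [0, 0, 0.05],
    [0, 0, 0],
  ],
  twist=[0, 0],
)

```text
time: 17.15
tcp_pos: [0.5773, 0.0139, 0.113]
eef_rot: [-0.0, 0.919, 0.395, -0.0]
ft_force: [-0.4, -0.3, -0.3]
opening: 0.0002
grip_force: 0.0
```

move_arm(
  fingers=[0, 0],
  travel=[
    [0, 0, 0.08],
    [0, 0, 0],
  ],
  twist=[0, 0],
)

```text
time: 17.35
tcp_pos: [0.5778, 0.0136, 0.1126]
eef_rot: [-0.0, 0.919, 0.395, 0.0]
ft_force: [-0.2, -0.3, 1.1]
opening: -0.0002
grip_force: 0.7
```

move_arm(
  fingers=[0, 0],
  travel=[
    [0, 0, 0.06],
    [0, 0, 0],
  ],
  twist=[0, 0],
)

```text
time: 17.55
tcp_pos: [0.5783, 0.0132, 0.1123]
eef_rot: [0.0, 0.919, 0.395, 0.001]
ft_force: [-0.2, -0.6, 4.7]
opening: -0.0
grip_force: 2.3
```

move_arm(
  fingers=[0, 0],
  travel=[
    [0, 0, 0.06],
    [0, 0, 0],
  ],
  twist=[0, 0],
)

```text
time: 17.75
tcp_pos: [0.5787, 0.0129, 0.1121]
eef_rot: [0.0, 0.919, 0.395, 0.001]
ft_force: [1.1, -0.7, 7.8]
opening: 0.0001
grip_force: 3.7
```

move_arm(
  fingers=[0, 0, 0],
  travel=[
    [0, -0.3, -0.06],
    [0, -0.3, -0.06],
    [0, -0.3, -0.05],
  ],
  twist=[0, 0, 0],
)

```text
time: 18.05
tcp_pos: [0.572, 0.0192, 0.1136]
eef_rot: [0.0, 0.919, 0.395, 0.001]
ft_force: [1.8, -1.6, 3.5]
opening: 0.0001
grip_force: 1.8
```

move_arm(
  fingers=[0, 0, 0],
  travel=[
    [0, -0.3, -0.01],
    [0, -0.3, 0],
    [0, -0.3, 0],
  ],
  twist=[0, 0, 0],
)

```text
time: 18.35
tcp_pos: [0.5657, 0.0252, 0.1141]
eef_rot: [0.001, 0.919, 0.395, 0.001]
ft_force: [0.4, -3.0, 10.0]
opening: -0.0001
grip_force: 5.1
```

```bash
cat >> h.py <<'E'
def headtop():
    "topmost row of the dark pin head in the scene picture, against bright housing/bench"
    c,im,st=snap('scene'); x=np.array([.5272,-.0164])
    print('pred riding/home',proj(c,[[*x,.192],[*x,.176],[*x,.166],[*x,.15]]).round(1).tolist())
    u=int(round(proj(c,[[*x,.18]])[0,0])); g=cv2.cvtColor(im,cv2.COLOR_BGR2GRAY)
    print('u',u,g[205:255,u-1:u+2].mean(1).round().astype(int))
E
python3 -c "
from h import *
headtop()
delta([.5465,.0038,.115])"
```

```text
pred riding/home [[200.3, 224.3], [201.3, 229.4], [202.0, 232.5], [203.0, 237.3]]
u 201 [ 71  70  71  69  73  84 104 111 111 110 110 111 110 110 106  94  87  89
  86  82  77  69  59  56  56  55  56  58  59  57  72  90  94  94  93  94
 115 110  96  94  94  94  93 102  96  81  77  77  81  78]
tcp [0.5654 0.0256 0.1141] yaw -0.759 q7 -0.75 delta cm [-2.88  0.13 -0.1 ] twist None F [-1.5 -3.1 10.4] t 18.4 tilt [0.002 0.   ]
```

move_arm(
  fingers=[0, 0, 0],
  travel=[
    [0, -0.3, -0.04],
    [0, -0.3, 0.01],
    [0, -0.3, 0.02],
  ],
  twist=[0, 0, 0],
)

```text
time: 18.7
tcp_pos: [0.559, 0.0317, 0.114]
eef_rot: [0.0, 0.919, 0.395, 0.001]
ft_force: [-0.4, -0.9, 8.7]
opening: -0.0
grip_force: 4.3
```

move_arm(
  fingers=[0, 0],
  travel=[
    [0, -0.3, 0.02],
    [0, -0.3, 0.05],
  ],
  twist=[0, 0],
)

```text
time: 18.9
tcp_pos: [0.5544, 0.0361, 0.1131]
eef_rot: [0.0, 0.919, 0.395, 0.001]
ft_force: [-1.3, 0.4, 7.2]
opening: -0.0003
grip_force: 3.5
```

move_arm(
  fingers=[0, 0],
  travel=[
    [0, -0.3, 0.07],
    [0, -0.3, 0.08],
  ],
  twist=[0, 0],
)

```text
time: 19.1
tcp_pos: [0.55, 0.0402, 0.1115]
eef_rot: [0.0, 0.919, 0.395, 0.001]
ft_force: [0.1, -0.1, 6.8]
opening: -0.0003
grip_force: 2.5
```

```bash
python3 -c "
from h import *
headtop()
delta([.5465,.0038,.115])"
```

```text
pred riding/home [[200.3, 224.3], [201.3, 229.4], [202.0, 232.5], [203.0, 237.3]]
u 201 [ 68  69  69  69  71  83 102 109 109 110 110 109 108 108 111  98  86  87
  86  84  77  69  60  55  54  54  55  57  59  58  65  86  94  93  92  94
 133 135 105  92  92  92  92 105 102 121 137 135 124  94]
tcp [0.5494 0.0407 0.1112] yaw -0.759 q7 -0.79 delta cm [-2.88  2.32 -0.38] twist None F [-1.   1.6  4.7] t 19.15 tilt [0.001 0.001]
```

move_arm(
  fingers=[0, 0, 0, 0, 0],
  travel=[
    [0, 0, -1.2],
    [0, 2, 0],
    [0, 2, 0],
    [0, 0, 0.4],
    [0, 0, 0.1],
  ],
  twist=[0, 0, 0, 0, 0],
)

```text
time: 19.65
tcp_pos: [0.578, 0.0125, 0.1175]
eef_rot: [-0.0, 0.919, 0.395, -0.001]
ft_force: [-0.1, -0.2, -0.6]
opening: -0.0
grip_force: 0.0
```

move_arm(
  fingers=[0, 0, 0],
  travel=[
    [0, 0, 0.08],
    [0, 0, 0.08],
    [0, 0, 0],
  ],
  twist=[0, 0, 0],
)

```text
time: 19.95
tcp_pos: [0.5782, 0.0132, 0.1162]
eef_rot: [-0.0, 0.919, 0.395, -0.0]
ft_force: [0.4, 0.6, -0.6]
opening: -0.0002
grip_force: 0.0
```

move_arm(
  fingers=[0, 0],
  travel=[
    [0, 0, 0.08],
    [0, 0, 0],
  ],
  twist=[0, 0],
)

```text
time: 20.15
tcp_pos: [0.5785, 0.0129, 0.1155]
eef_rot: [-0.0, 0.919, 0.395, 0.0]
ft_force: [-0.5, 0.9, 0.5]
opening: 0.0003
grip_force: 0.2
```

Contact is starting at about 115.6 mm. Next I press to about 6 N.

move_arm(
  fingers=[0, 0],
  travel=[
    [0, 0, 0.09],
    [0, 0, 0],
  ],
  twist=[0, 0],
)

```text
time: 20.35
tcp_pos: [0.5791, 0.0123, 0.1151]
eef_rot: [0.0, 0.919, 0.395, 0.001]
ft_force: [1.1, -1.2, 4.1]
opening: 0.0001
grip_force: 2.1
```

move_arm(
  fingers=[0, 0, 0],
  travel=[
    [0, -0.3, -0.04],
    [0, -0.3, -0.05],
    [0, -0.3, -0.05],
  ],
  twist=[0, 0, 0],
)

```text
time: 20.65
tcp_pos: [0.5725, 0.0186, 0.1165]
eef_rot: [0.0, 0.919, 0.395, 0.001]
ft_force: [1.3, -0.3, 4.2]
opening: -0.0001
grip_force: 2.0
```

move_arm(
  fingers=[0, 0, 0],
  travel=[
    [0, -0.3, -0.02],
    [0, -0.3, -0.01],
    [0, -0.3, 0],
  ],
  twist=[0, 0, 0],
)

```text
time: 20.95
tcp_pos: [0.5661, 0.0248, 0.1171]
eef_rot: [0.0, 0.919, 0.395, 0.001]
ft_force: [1.7, -3.8, 9.3]
opening: 0.0001
grip_force: 4.8
```

```bash
python3 -c "
from h import *
headtop()
delta([.5465,.0038,.115])"
```

```text
pred riding/home [[200.3, 224.3], [201.3, 229.4], [202.0, 232.5], [203.0, 237.3]]
u 201 [ 70  70  71  71  73  84 103 110 111 111 111 111 110 111 103  92  88  90
  87  86  78  69  59  55  56  56  56  58  59  57  75  91  95  95  93  95
 116 110  96  94  94  95  94 103  96  82  77  78  81  80]
tcp [0.5658 0.0251 0.1172] yaw -0.759 q7 -0.75 delta cm [-2.87  0.07  0.21] twist None F [-0.9 -1.2  9.5] t 21.0 tilt [0.002 0.   ]
```

move_arm(
  fingers=[0, 0, 0],
  travel=[
    [0, -0.3, -0.04],
    [0, -0.3, 0.01],
    [0, -0.3, 0.03],
  ],
  twist=[0, 0, 0],
)

```text
time: 21.3
tcp_pos: [0.5594, 0.0311, 0.1171]
eef_rot: [0.0, 0.919, 0.395, 0.001]
ft_force: [-1.7, -1.0, 10.5]
opening: -0.0001
grip_force: 5.0
```

move_arm(
  fingers=[0, 0],
  travel=[
    [0, -0.3, 0],
    [0, -0.3, 0.04],
  ],
  twist=[0, 0],
)

```text
time: 21.5
tcp_pos: [0.5547, 0.0356, 0.1164]
eef_rot: [-0.0, 0.919, 0.395, 0.0]
ft_force: [-1.1, -0.5, 7.1]
opening: 0.0002
grip_force: 3.3
```

move_arm(
  fingers=[0, 0],
  travel=[
    [0, -0.3, 0.06],
    [0, -0.3, 0.08],
  ],
  twist=[0, 0],
)

```text
time: 21.7
tcp_pos: [0.5501, 0.04, 0.1148]
eef_rot: [-0.0, 0.919, 0.395, 0.0]
ft_force: [-0.3, -0.4, 5.8]
opening: 0.0001
grip_force: 2.9
```

```bash
python3 -c "
from h import *
headtop()
delta([.5465,.0038,.115])"
```

```text
pred riding/home [[200.3, 224.3], [201.3, 229.4], [202.0, 232.5], [203.0, 237.3]]
u 201 [ 69  70  70  70  72  84 102 109 110 110 109 109 109 109 109 108 109 114
 157 203 162  92  90  89  89  88  86  80  72  60  55  55  54  56  58  56
  89 113 102  93  93  93  93 105 102 122 136 136 124  95]
tcp [0.5498 0.0403 0.1146] yaw -0.758 q7 -0.79 delta cm [-2.87  2.27 -0.04] twist None F [-1.7  0.4  7. ] t 21.75 tilt [-0.     0.001]
```

The head has dropped about 6 rows, so the pin is in the slot. I lift clear and check.

move_arm(
  fingers=[0, 0, 0, 0, 0, 0, 0],
  travel=[
    [0, 0, -1],
    [0, 0, -3],
    [0, 0, -4],
    [2, 0, -4],
    [3, 0, -3],
    [3, 0, 0],
    [0, 0, 0],
  ],
  twist=[0, 0, 0, 0, 0, 0, 0],
)

```text
time: 22.45
tcp_pos: [0.6064, 0.1017, 0.2646]
eef_rot: [-0.0, 0.918, 0.397, 0.0]
ft_force: [-1.0, 0.3, -0.9]
opening: 0.0004
grip_force: 0.0
```

```bash
python3 -c "
from h import *
headtop()
c,im,st=snap('wrist');c2,im2,st=snap('scene','end.png')
x=[.5272,-.0164];print(proj(c,[[*x,.176],[*x,.15]]))
u,v=proj(c,[[*x,.16]])[0].astype(int);u=min(max(u,50),461);v=min(max(v,50),333)
cv2.imwrite('pics/end2.png',np.hstack([cv2.resize(im[v-50:v+50,u-50:u+50],(400,400),interpolation=cv2.INTER_CUBIC),cv2.resize(im2[200:260,170:230],(400,400),interpolation=cv2.INTER_CUBIC)]))
"
```

```text
pred riding/home [[200.3, 224.3], [201.3, 229.4], [202.0, 232.5], [203.0, 237.3]]
u 201 [ 68  69  68  69  71  82  99 106 106 106 106 105 105 105 105 104 105 109
 150 194 167 105  86  86  86  85  85  83  79  63  53  54  54  54  57  55
  65  86  91  89  90  89  89 100  98 112 128 130 120  91]
[[282.26689672 324.2185003 ]
 [280.53494283 306.52123692]]
```

View pics/end2.png

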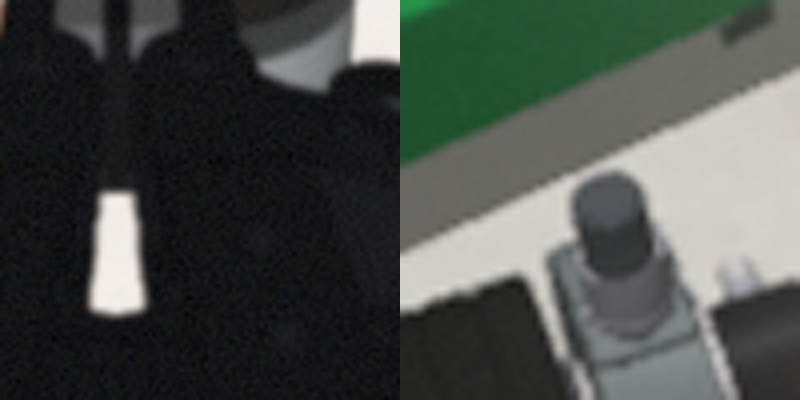

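The scene view shows the pin head seated on the bush, with its top centre at about (201,230) against (201.3,229.4) predicted for home. I'll confirm the height with a light touch on the head.

```bash
python3 -c "
from h import *
delta([.5272,-.0164,.182])"
```

```text
tcp [0.6048 0.0969 0.2641] yaw -0.76 q7 -0.88 delta cm [-13.54   2.18   8.23] twist None F [ 0.2 -1.1  0.7] t 22.6 tilt [-0.001 -0.001]
```

move_arm(
  fingers=[0, 0, 0, 0, 0, 0, 0, 0],
  travel=[
    [-4, 0.7, 0],
    [-4.5, 0.7, 0],
    [-3.5, 0.5, 0],
    [-1.5, 0.3, 2],
    [0, 0, 3],
    [0, 0, 2.2],
    [0, 0, 1],
    [0, 0, 0],
  ],
  twist=[0, 0, 0, 0, 0, 0, 0, 0],
)

```text
time: 23.4
tcp_pos: [0.5272, -0.0161, 0.1815]
eef_rot: [-0.0, 0.919, 0.394, -0.001]
ft_force: [0.6, 0.9, 0.7]
opening: -0.0002
grip_force: 0.0
```

move_arm(
  fingers=[0, 0, 0, 0],
  travel=[
    [0, 0, 0.1],
    [0, 0, 0.1],
    [0, 0, 0.1],
    [0, 0, 0],
  ],
  twist=[0, 0, 0, 0],
)

```text
time: 23.8
tcp_pos: [0.5285, -0.0155, 0.1797]
eef_rot: [0.0, 0.919, 0.395, 0.0]
ft_force: [0.5, 0.2, 0.7]
opening: 0.0001
grip_force: 0.0
```

move_arm(
  fingers=[0, 0, 0],
  travel=[
    [0, 0, 0.1],
    [0, 0, 0.1],
    [0, 0, 0],
  ],
  twist=[0, 0, 0],
)

```text
time: 24.1
tcp_pos: [0.5282, -0.0156, 0.1773]
eef_rot: [-0.0, 0.919, 0.395, -0.0]
ft_force: [0.2, 0.8, 0.2]
opening: 0.0001
grip_force: 0.0
```

move_arm(
  fingers=[0, 0, 0],
  travel=[
    [0, 0, 0.08],
    [0, 0, 0.06],
    [0, 0, 0],
  ],
  twist=[0, 0, 0],
)

```text
time: 24.4
tcp_pos: [0.5283, -0.0156, 0.1762]
eef_rot: [-0.0, 0.919, 0.395, 0.0]
ft_force: [-1.6, 0.1, 4.1]
opening: 0.0002
grip_force: 1.6
```

move_arm(
  fingers=[0, 0, 0, 0, 0, 0, 0, 0],
  travel=[
    [0, 0, -1],
    [0, 0, -3],
    [0, 0, -4],
    [2, 0, -2],
    [3, 0, 0],
    [0, 0, 0],
    [0, 0, 0],
    [0, 0, 0],
  ],
  twist=[0, 0, 0, 0, 0, 0, 0, 0],
)

```text
time: 25.2
tcp_pos: [0.5623, 0.0198, 0.2761]
eef_rot: [0.0, 0.919, 0.394, -0.0]
ft_force: [0.6, -0.1, -0.5]
opening: 0.0002
grip_force: 0.0
```

```bash
python3 -c "
from h import *
headtop()"
```

```text
pred riding/home [[200.3, 224.3], [201.3, 229.4], [202.0, 232.5], [203.0, 237.3]]
u 201 [ 66  66  67  67  69  80  96 103 103 103 103 103 102 102 102 102 102 107
 147 190 166 106  83  83  83  84  83  81  76  62  51  53  51  52  55  53
  70  97  96  87  86  87  86  99  95  79  79  77  76  74]
```

The fingers touched the head's top at 176 mm, which is the height for the collar on the mouth. The pin is home and the arm is clear, so I hand in.

```bash
python3 -c "
from rig import ctrl
print(ctrl.hand_in())"
```

```text
the job is handed in; nothing more can be done
None
```

The pin is in the guide bush and dropped into the ring's slot on the third stroke. A light touch met the head at 176 mm, the height for the collar on the bush. The highest force reading on the drum was 10.5 N (taken at the end of each move), and I handed in at about 25 s with the arm clear, but no verdict came back.

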